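# Finish a pack of LED lamps on the batch counter

### The job

Finish the pack on the batch counter: lay the lamp from the sloping rack squarely on the lamp already there, then lay the grey cover squarely on top, handle up and all edges flush, and let go of it. Then push the finished pile down with the fingers until the counter's spring plate reaches its stop, and let it come back up, with the pile still square. Do not shove the other things on the bench about.

Things in the scene. Friction and masses are not known exactly. Their poses are not given: they have to be found in the camera images.
- lamp: Slim LED lamp lying in either bay of the sloping rack: aluminium slab 150 (x) x 60 (y) x 18 (z) mm, white face with a row of six square LED chips on top, about 0.2 kg. Origin at the centre of its underside; z normal to the slab, out of its face; x along its length. At the start it slopes 35 degrees, its +x end high and away from the robot.
- cover: Grey pack cover in the rack's other bay: plate 150 (x) x 60 (y) x 10 (z) mm with an upright bar handle in the middle of its top, 60 (x) x 14 (y) mm, 24 mm high (its top 34 mm above the underside); about 0.12 kg. Origin at the centre of the plate's underside, axes and slope as for the lamp.
- bottom_lamp: The lamp already on the counter, lying flat: same shape and size as the other lamp (150 x 60 x 18 mm). Loose, it only rests on the spring plate. Origin at the centre of its underside, z up, x along its length. The pile is judged against this one.
- rack: Fixed rack, base 190 x 300 x 10 mm; origin at its underside centre. Two bays at y = +65 and -65 mm: each a runner 36 mm wide, sloping 35 degrees up towards the rack's +x (away from the robot), its surface 85 mm high at x = 0. What lies on it overhangs 12 mm each side and rests at its low end against a 10 mm high stop.
- light_bar (a point): Middle of the light bar fixed across both bays: 298 (rack y) x 20 (x) x 14 (z) mm, centred 217 mm above the bench, 5 mm to +x of the rack's origin, on posts at y = +-144 mm. It bars the way straight down: come in and lift off square to the slope, lift no more than 50 mm, then draw back to the rack's -x before rising.
- counter: Fixed grey batch counter, housing 200 (x) x 110 (y) x 40 mm high. Origin at the centre of its underside. On top of it is a steel spring plate 130 x 44 mm, its top at 60 mm.
- plate_top (a point): Centre of the top of the spring plate when it is up (fixed to the counter: does not move with the plate), 60 mm above the bench.
- plate (a joint): Travel of the spring plate, in m: 0 up, 0.010 at its stop. Downward; the spring takes 12 N to start and 18 N at the stop, less the weight on it, and it comes back up by itself.
- test_bulb: Bystander, loose: white LED bulb standing dome-up in a round black lampholder, 68 mm across and 124 mm high. Origin at the centre of its underside.
- tape_roll: Bystander, loose: paper-coloured tape roll lying flat, 90 mm across, 24 mm high. Origin at the centre of its underside.
- screwdriver: Bystander, loose: black-handled screwdriver lying on the bench, about 200 mm long.
- cap_box: Bystander, loose: small open cardboard box, 110 x 80 x 50 mm. Origin at the centre of its underside.
There are look-alikes about, which are no part of the job. What is shaped like the bottom_lamp but green or yellow is not meant.

How it is judged:
By the outcome, as a careful person would: the job done as asked, in the order asked, and still so for the second after the job is handed in, with the robot touching nothing.
It also fails if it takes over 72 s, if anything falls off the work surface, if the arm or the gripper's body presses on something with over 40 N, if the wrist force passes 120 N, or if a joint passes its speed limit or range.

### The arm

A 6-joint arm with a two-finger parallel gripper is mounted at the origin on the work surface. World frame = base frame: x ahead of the robot, y to its left, z up, the work surface at z = 0. Lengths are in m, angles in rad, forces in N, time in s.
With the tool pointing down it reaches from about 0.375 to 0.975 m from the base axis. Payload 3.8 kg.
Tool frame: the origin (TCP) lies midway between the tips of the shut fingers; the grasp point (between the pads) lies 19 mm behind it; z points along the fingers, y is the line along which they close (so a half turn about z gives the same grasp; the last joint's range is limited). The gripper opens to 88 mm and grips with 3 to 60 N. Pads are 18 mm wide; open, the fingers measure 123 mm over their backs; the gripper's body (75 mm by 187 mm) begins 45 mm behind the grasp point.
Start: joints at [-1.182, 0.264, 1.604, -0, 1.274, -0.037], TCP at [0.279, -0.615, 0.239] pointing down, gripper open.
Joint ranges: [-2.63, 2.63], [-0.94, 2.18], [0.31, 2.57], [-1.31, 4.45], [0, 2.66], [-2.55, 2.55]. Speed limits (rad/s): [2.57, 2.57, 3.14, 3.14, 3.14, 3.14].

### API

Orientations are given as a rotation vector (axis times angle).
In Python, from cell import manip, inverse_kinematics, cams, order gives the robot as it stands. Calls block until the motion is done:
- manip.move_pose(position, orientation): joint-space move of the TCP to a pose.
- manip.move_linear(position, rate=0.15, rot=None): straight line of the TCP; rot=None keeps the orientation; rate is the mean speed in m/s.
- manip.set_joints(angles): joint-space move.
- manip.set_gripper(opening, force=None): finger opening in m; force is the grip in N (None keeps the last); returns when the fingers have stopped.
- manip.dwell(seconds).
- inverse_kinematics(position, orientation): joint angles nearest the present ones, or None.
- manip.state(): the state.
- cams.capture(name): name is "scene" or "top" or "wrist"; returns a dict with "image" (384x512x3 uint8, blue, green, red), "z_map" (384x512 float32, m along the optical axis (not along the pixel's ray), 0 where there is no reading), "intrinsics" (3x3 intrinsics, pixels), "position" and "orientation" of the camera in the world; the wrist camera has in their place "T_tool_cam" (4x4, takes a point from camera to tool coordinates, whose origin is the TCP and whose axes are the flange's). Camera axes: x right, y down, z forward; pixel columns grow to the right and rows downward; lengths in m; the calibration is good to about 2 mm. A picture is of the moment at which its call begins: read the wrist's pose just before it.
A pose or a line that the arm cannot do raises manip.IKError and nothing moves.
- order.close_job(): hands the job in; it is judged then, once.
The state is a dict: "clock": time; "joint_pos": joint angles; "joint_velocities": joint speeds; "tau": joint torques, N m; "tool_pos": TCP position; "tcp_rot": TCP orientation; "contact_force": force on the tool from outside, world axes, zero at the start; "moment": the same for the moment, N m; "gripper_width": finger opening in m; "grasp_force": force on a finger pad.
Only numpy, scipy, OpenCV 4.12 (cv2) and the standard library are available. Lean on these libraries where they do the work, as an engineer would, in place of code of your own. Each camera call takes 0.05 s, during which the arm holds its last target. There are 200 camera calls.

## Working session

There is one attempt and no reset: what is moved stays moved. The work goes in short steps, each a Python script; the robot and the scene stay as the last script left them, time stands still between calls to the robot, and variables do not carry over. Pictures are saved under pics/ and viewed, at most 10 in all, crops included, and the job is handed in when it is done.

```bash
ls; mkdir -p pics; cat > h.py <<'E'
import numpy as np, cv2
from scipy.spatial.transform import Rotation as R
from cell import manip, inverse_kinematics, cams, order
def rotm(o):
    o=np.asarray(o,float)
    return o if o.shape==(3,3) else (R.from_rotvec(o).as_matrix() if o.shape==(3,) else R.from_quat(o).as_matrix())
def cap(n):
    s=manip.state(); c=cams.capture(n)
    if n=="wrist":
        T=np.eye(4);T[:3,:3]=rotm(s["tcp_rot"]);T[:3,3]=s["tool_pos"];T=T@c["T_tool_cam"]
    else:
        T=np.eye(4);T[:3,:3]=rotm(c["orientation"]);T[:3,3]=c["position"]
    c["T"]=T; return c
def cloud(c):
    K=c["intrinsics"];z=c["z_map"];v,u=np.mgrid[:z.shape[0],:z.shape[1]]
    P=np.stack([(u-K[0,2])/K[0,0]*z,(v-K[1,2])/K[1,1]*z,z],-1)@c["T"][:3,:3].T+c["T"][:3,3]
    P[z==0]=np.nan; return P
E
python3 - <<'E'
from h import *
ims=[]
for n in("scene","top"):
    c=cap(n);print(n,c["orientation"],c["position"],c["intrinsics"].tolist(),(c["z_map"]>0).mean())
    cv2.imwrite(f"pics/{n}.png",cv2.resize(c["image"],None,fx=1.5,fy=1.5,interpolation=2));np.savez(f"{n}.npz",P=cloud(c),im=c["image"],T=c["T"],K=c["intrinsics"])
c=cap("wrist");print(c["T_tool_cam"])
print(manip.state())
E
```

```text
pics
scene [-2.02556634 -0.77460002  0.44490417] [ 1.17924058 -0.64879589  0.75159795] [[462.52813461929566, 0.0, 258.19146007417737], [0.0, 462.52813461929566, 198.54665707132673], [0.0, 0.0, 1.0]] 0.9957326253255209
top [-2.10157574  2.10312209 -0.16972769] [0.37713412 0.01190715 0.97585297] [[349.5075424737149, 0.0, 254.02522357379976], [0.0, 349.5075424737149, 196.37846512319825], [0.0, 0.0, 1.0]] 0.9959564208984375
[[-6.11014773e-04 -9.48418493e-01 -3.17020486e-01  8.41711804e-02]
 [ 9.99999677e-01 -7.44880694e-04  3.01065872e-04 -1.35795547e-03]
 [-5.21678880e-04 -3.17020200e-01  9.48418642e-01 -1.45846179e-01]
 [ 0.00000000e+00  0.00000000e+00  0.00000000e+00  1.00000000e+00]]
{'clock': 0.15, 'joint_pos': array([-1.18187504e+00,  2.64601259e-01,  1.60506803e+00,  1.29887941e-05,
        1.27366984e+00, -3.69045638e-02]), 'joint_velocities': array([ 5.49408869e-05, -2.07078200e-03, -2.87082750e-03,  5.24521737e-04,
       -6.76149634e-05, -7.69304835e-04]), 'tau': array([ 1.14126638e-04, -5.02847815e+01, -3.57468903e+01,  7.29377568e-02,
        2.50032172e-02, -8.89343869e-05]), 'tool_pos': array([ 0.27861636, -0.61421554,  0.23765557]), 'tcp_rot': array([-3.06897248e+00, -6.63473816e-01,  4.60910193e-04]), 'contact_force': array([ 0.01934251, -0.54708709,  0.06636276]), 'moment': array([ 0.01640694,  0.01608944, -0.04740887]), 'grasp_force': 0.0, 'gripper_width': 0.08803334367970744}
```

View pics/scene.png

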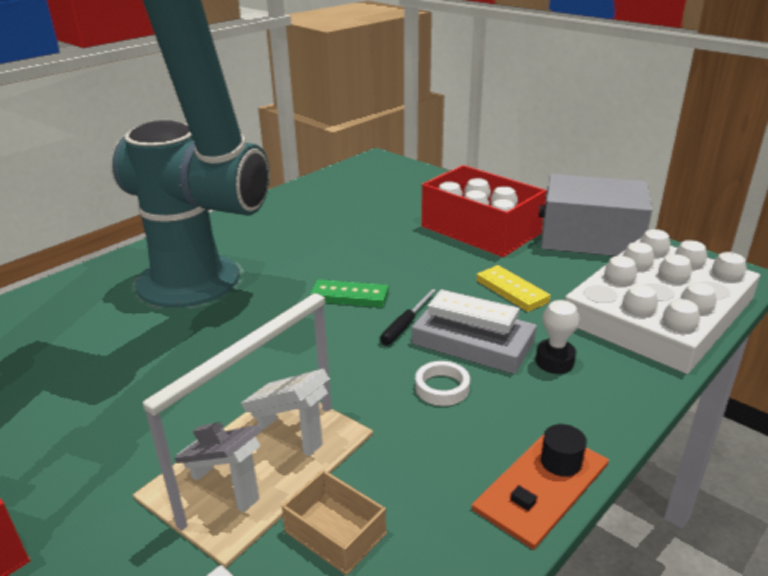

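View pics/top.png

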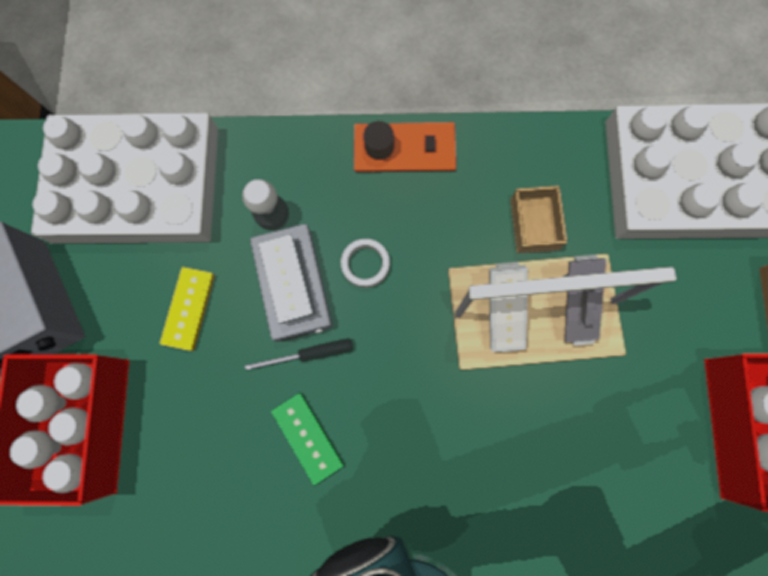

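The scene shows the white rack lamp at top-view px (509,307), the grey cover with its bar at (585,300), and the bottom lamp on the counter at (288,278). The look-alikes are green at (306,438) and yellow at (186,308), both lying on the bench. I choose the white lamp in the rack's left bay. Next I measure from the depth of both views.

```bash
python3 - <<'E'
from h import *
def near(P,c,r): return np.linalg.norm(P[...,:2]-c,axis=-1)<r
D={n:np.load(n+".npz") for n in("top","scene")}
P=D["top"]["P"]
for nm,(u,v) in dict(blamp=(288,278),lamp=(509,320),lamp2=(509,275),cover=(575,330),cover2=(578,270),bar=(572,284),counter=(262,250),bench=(420,400),base=(550,350),base1=(455,360),base2=(618,350),base3=(605,262),bulb=(260,195)).items():
    print(nm,P[int(v/1.5),int(u/1.5)].round(4))
for n,d in D.items():
    P=d["P"]; g=d["im"].astype(int)
    c0=D["top"]["P"][185,192][:2]
    m=near(P,c0,.12)&(P[...,2]>.066)&(P[...,2]<.09)&(g.min(-1)>140)
    q=P[m]; print(n,"blamp",len(q),np.median(q[:,2]),cv2.minAreaRect((q[:,:2]*1000).astype(np.float32)))
    m=near(P,c0,.16)&(P[...,2]>.033)&(P[...,2]<.047); q=P[m]
    print(n,"counter",len(q),np.median(q[:,2]),cv2.minAreaRect((q[:,:2]*1000).astype(np.float32)))
    m=(P[...,2]>.203)&(P[...,2]<.24)&(P[...,0]>.3)&(P[...,1]<.1)&near(P,D["top"]["P"][189,381][:2],.25);q=P[m]
    print(n,"bar",len(q),np.median(q[:,2]),cv2.minAreaRect((q[:,:2]*1000).astype(np.float32)))
    m=(P[...,2]>.005)&(P[...,2]<.018)&near(P,D["top"]["P"][210,360][:2],.22)&(g[...,2]>g[...,0]+25);q=P[m]
    print(n,"base",len(q),np.median(q[:,2]),cv2.minAreaRect((q[:,:2]*1000).astype(np.float32)))
E
```

```text
blamp [0.5869 0.2085 0.0792]
lamp [ 0.509  -0.1721  0.092 ]
lamp2 [ 0.5759 -0.1656  0.139 ]
cover [ 0.4949 -0.291   0.0618]
cover2 [ 0.5858 -0.2812  0.1266]
bar [ 0.5417 -0.2374  0.2246]
counter [0.6398 0.2594 0.0783]
bench [ 3.769e-01 -2.480e-02  1.000e-04]
base [ 0.4655 -0.2587  0.0142]
base1 [ 4.476e-01 -8.910e-02  3.000e-04]
base2 [ 0.4658 -0.3836  0.0101]
base3 [ 0.5994 -0.324   0.1322]
bulb [0.7246 0.2546 0.1222]
top blamp 1217 0.07892581724378855 ((587.6148071289062, 214.76632690429688), (150.54986572265625, 60.0649299621582), 16.05019760131836)
top counter 1531 0.04058574995736819 ((614.6248779296875, 220.38308715820312), (252.49281311035156, 110.56482696533203), 14.511978149414062)
top bar 1325 0.22365192363357944 ((543.55517578125, -238.72093200683594), (20.854751586914062, 297.99652099609375), 5.058447360992432)
top base 4161 0.00996048862681398 ((595.128662109375, -234.35260009765625), (303.4032897949219, 300.0938415527344), 5.1385579109191895)
scene blamp 760 0.077706313815118 ((589.6268310546875, 211.69320678710938), (150.6099090576172, 66.58338165283203), 15.538128852844238)
scene counter 1208 0.03984424917872942 ((618.955078125, 216.62435913085938), (252.97381591796875, 112.87627410888672), 15.347737312316895)
scene bar 1554 0.22270241256771667 ((546.3060302734375, -241.20382690429688), (23.723072052001953, 298.7978210449219), 4.626454830169678)
scene base 6381 0.00982510717604601 ((592.2218017578125, -237.3097381591797), (296.10418701171875, 302.63702392578125), 4.989075183868408)
```

```bash
cat >> h.py <<'E'
def tool(yaw,slope=0.,flip=1):
    "tool z into a surface sloping up along yaw; tool x down-slope (flip=1)"
    c,s=np.cos(slope),np.sin(slope)
    z=np.array([s,0,-c]);x=-flip*np.array([c,0,s])
    return (R.from_euler('z',yaw)*R.from_matrix(np.stack([x,np.cross(z,x),z],1))).as_rotvec()
A35=np.radians(35)
def rackpt(s,y,n,o=(.5385,-.238),yaw=np.radians(5)):
    c,sn=np.cos(A35),np.sin(A35)
    p=np.array([s*c-n*sn,y,.085+s*sn+n*c]); return R.from_euler('z',yaw).apply(p)+np.array([*o,0])
E
python3 - <<'E'
from h import *
y5=np.radians(5)
for f in(1,-1):
  for p in((-60,0,150),(-30,0,130),(-10,65,-5),(-10,65,45),(-10,-65,60),(-60,65,80),(-120,65,60)):
    q=inverse_kinematics(rackpt(*np.array(p)/1000),tool(y5,A35,f)); print(f,p,rackpt(*np.array(p)/1000).round(3),None if q is None else np.round(q,2))
  for z in(.07,.2,.3): q=inverse_kinematics([.588,.2145,z],tool(np.radians(16),0,f));print(z,None if q is None else np.round(q,2))
E
```

```text
1 (-60, 0, 150) [ 0.404 -0.25   0.173] None
1 (-30, 0, 130) [ 0.44  -0.247  0.174] None
1 (-10, 65, -5) [ 0.528 -0.174  0.075] None
1 (-10, 65, 45) [ 0.499 -0.176  0.116] None
1 (-10, -65, 60) [ 0.502 -0.306  0.128] None
1 (-60, 65, 80) [ 0.438 -0.182  0.116] None
1 (-120, 65, 60) [ 0.401 -0.185  0.065] None
0.07 [ 0.31  0.32  1.86 -0.    0.96 -1.54]
0.2 [ 0.31  0.2   1.76  0.    1.19 -1.54]
0.3 [ 0.31  0.14  1.64  0.    1.36 -1.54]
-1 (-60, 0, 150) [ 0.404 -0.25   0.173] [-0.98 -0.29  2.4   0.73  0.86  0.06]
-1 (-30, 0, 130) [ 0.44  -0.247  0.174] [-0.89 -0.24  2.36  0.73  0.8   0.13]
-1 (-10, 65, -5) [ 0.528 -0.174  0.075] [-0.58 -0.01  2.39  0.97  0.45  0.07]
-1 (-10, 65, 45) [ 0.499 -0.176  0.116] [-0.63 -0.15  2.41  0.82  0.54  0.2 ]
-1 (-10, -65, 60) [ 0.502 -0.306  0.128] [-0.87  0.01  2.24  0.83  0.69  0.01]
-1 (-60, 65, 80) [ 0.438 -0.182  0.116] [-0.76 -0.26  2.5   0.81  0.64  0.12]
-1 (-120, 65, 60) [ 0.401 -0.185  0.065] None
0.07 [ 0.31  0.32  1.86 -0.    0.96  1.6 ]
0.2 [ 0.31  0.2   1.76 -0.    1.19  1.6 ]
0.3 [ 0.31  0.14  1.64 -0.    1.36  1.6 ]
```

```bash
python3 - <<'E'
from h import *
y5=np.radians(5)
manip.move_pose([.26,-.42,.38],tool(y5-.3,0,1))
manip.move_pose([.45,-.24,.21],tool(y5,0,1))
def sv(n,k):
    manip.dwell(.2); c=cap(n); np.savez(k+".npz",P=cloud(c),im=c["image"],T=c["T"],K=c["intrinsics"]); return c["image"]
a=sv("wrist","w_rack"); s=sv("scene","s2")
print(manip.state()["clock"])
manip.move_linear([.45,-.24,.33],rate=.3)
manip.move_pose([.588,.2145,.25],tool(np.radians(16),0,1))
b=sv("wrist","w_c1")
manip.move_pose([.588,.2145,.25],tool(np.radians(16),0,-1))
c=sv("wrist","w_c2")
print(manip.state()["clock"],manip.state()["contact_force"])
M=np.vstack([np.hstack([a,s]),np.hstack([b,c])]); cv2.imwrite("pics/m1.png",cv2.resize(M,(800,600),interpolation=cv2.INTER_AREA))
E
```

```text
3.8917
9.35 [-0.55371893  0.06686004  0.40183995]
```

View pics/m1.png

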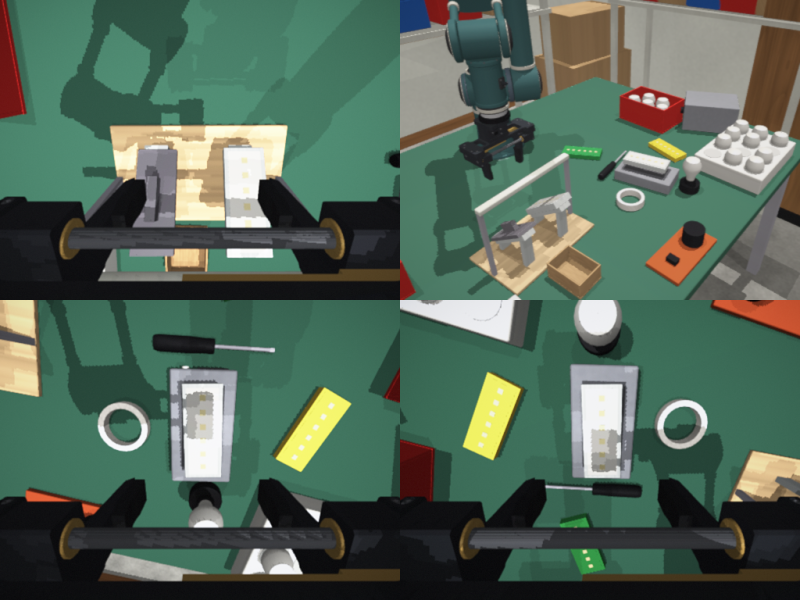

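Wrist views show the cover at (155,200) with its handle bar and the lamp at (243,190), white with chips; bottom lamp at (203,430) and (602,430), lying slightly askew on the counter. The gripper body is long along the closing line. Next I fit the poses.

```bash
python3 - <<'E'
from h import *
def rect(q):
    (c,wh,a)=cv2.minAreaRect((q*1000).astype(np.float32)); 
    if wh[0]<wh[1]: wh=wh[::-1]; a-=90
    return np.round(c,1),np.round(wh,1),round(a,2)
for n in("w_c1","w_c2","top"):
    d=np.load(n+".npz");P=d["P"];g=d["im"].astype(int)
    m=(np.linalg.norm(P[...,:2]-[.588,.2145],axis=-1)<.1)&(abs(P[...,2]-.0785)<.005)
    m=cv2.morphologyEx(m.astype(np.uint8),cv2.MORPH_OPEN,np.ones((3,3)))>0
    q=P[m]; x=q[:,:2]-q[:,:2].mean(0);w,V=np.linalg.eigh(x.T@x)
    print(n,"blamp",m.sum(),np.median(q[:,2]).round(4),rect(q[:,:2]),"pca yaw",np.degrees(np.arctan(V[1,1]/V[0,1])).round(2),"mean",q[:,:2].mean(0).round(4))
    m=(np.linalg.norm(P[...,:2]-[.588,.2145],axis=-1)<.13)&(abs(P[...,2]-.04)<.004)
    m=cv2.morphologyEx(m.astype(np.uint8),cv2.MORPH_OPEN,np.ones((3,3)))>0
    print("   counter",rect(P[m][:,:2]),np.median(P[m][:,2]))
def rf(P):  # world -> rack slope frame s,y,n
    q=R.from_euler('z',np.radians(-5)).apply((P-np.array([.5385,-.238,.085])).reshape(-1,3))
    c,s=np.cos(A35),np.sin(A35)
    return np.stack([q[:,0]*c+q[:,2]*s,q[:,1],-q[:,0]*s+q[:,2]*c],-1).reshape(P.shape)
for n in("w_rack","top","scene"):
    d=np.load(n+".npz");S=rf(d["P"]);g=d["im"].astype(int)
    for nm,y0,n0 in(("lamp",.065,.018),("cover",-.065,.010)):
        m=(abs(S[...,1]-y0)<.045)&(abs(S[...,2]-n0)<.006)&(abs(S[...,0])<.1)
        m=cv2.morphologyEx(m.astype(np.uint8),cv2.MORPH_OPEN,np.ones((3,3)))>0
        q=S[m]
        if len(q)<50: print(n,nm,len(q));continue
        A=np.c_[q[:,:2],np.ones(len(q))];k=np.linalg.lstsq(A,q[:,2],rcond=None)[0]
        print(n,nm,len(q),"n:",np.median(q[:,2]).round(4),"plane",k.round(4),rect(q[:,:2]),"s rng",np.percentile(q[:,0],[0.3,99.7]).round(4),"y",np.percentile(q[:,1],[.5,99.5]).round(4))
        # y edges per s slice
        for a in np.arange(-.07,.07,.02):
            t=q[abs(q[:,0]-a)<.006,1]
            if len(t)>15: print("    s=%.3f"%a,t.min().round(4),t.max().round(4))
    m=(abs(S[...,1]+.065)<.03)&(abs(S[...,2]-.034)<.004)&(abs(S[...,0])<.06); 
    if m.sum()>20: print(n,"handle",m.sum(),np.median(S[m][:,2]).round(4),rect(S[m][:,:2]))
    m=(abs(S[...,1])<.17)&(abs(d["P"][...,2]-.22)<.012)&(abs(d["P"][...,0]-.545)<.06);
    if m.sum()>20: print(n,"bar",rect(d["P"][m][:,:2]))
E
```

```text
w_c1 blamp 5887 0.0781 (array([588. , 216.4]), array([150.2,  60.1]), 16.42) pca yaw 16.17 mean [0.5821 0.2147]
   counter (array([591.7, 216.2]), array([198.7, 109.8]), 14.41) 0.03968807716501682
w_c2 blamp 5894 0.0779 (array([589.5, 216.1]), array([149.5,  60.1]), 16.43) pca yaw 16.35 mean [0.5951 0.2177]
   counter (array([593.8, 215.8]), array([198.6, 109.6]), 14.38) 0.03955355076688011
top blamp 1240 0.0789 (array([587.6, 214.3]), array([150.9,  60.2]), 16.59) pca yaw 16.66 mean [0.5859 0.2136]
   counter (array([591., 214.]), array([199.7, 109.7]), 14.27) 0.040539303572880214
w_rack lamp 5626 n: 0.0181 plane [0.0007 0.0045 0.0178] (array([-0.6, 68.5]), array([150. ,  60.1]), 0.04) s rng [-0.0751  0.074 ] y [0.0386 0.0977]
    s=-0.070 0.0385 0.0983
    s=-0.050 0.0388 0.0984
    s=-0.030 0.0385 0.0982
    s=-0.010 0.0386 0.0854
    s=0.010 0.0385 0.0884
    s=0.030 0.0386 0.098
    s=0.070 0.0385 0.0986
w_rack cover 4267 n: 0.0097 plane [ 0.0012 -0.004   0.0095] (array([ -2.9, -62.2]), array([155.5,  60.2]), 0.19) s rng [-0.0802  0.0746] y [-0.0915 -0.0323]
    s=-0.070 -0.0919
[... 1357 characters left out ...]
 s=-0.050 0.0327 0.0916
    s=-0.030 0.0326 0.0941
    s=-0.010 0.034 0.0926
    s=0.010 0.0335 0.0928
    s=0.030 0.0336 0.0943
    s=0.050 0.0325 0.0918
    s=0.070 0.0338 0.0937
scene cover 550 n: 0.0094 plane [-0.0129  0.0365  0.0121] (array([ -1.6, -67.8]), array([159. ,  60.4]), 0.85) s rng [-0.078   0.0775] y [-0.0972 -0.0374]
    s=-0.070 -0.0978 -0.0575
    s=-0.050 -0.0968 -0.066
    s=-0.030 -0.0972 -0.0721
    s=-0.010 -0.0964 -0.0396
    s=0.010 -0.0968 -0.0383
    s=0.030 -0.0975 -0.0377
    s=0.050 -0.0968 -0.0372
    s=0.070 -0.0965 -0.0373
scene handle 67 0.0331 (array([  2.3, -67.5]), array([59., 14.]), 2.0)
scene bar (array([ 546.4, -241.8]), array([297. ,  23.7]), -85.37)
```

```bash
python3 - <<'E'
from h import *
Y=np.radians(5.05); o=tool(Y,A35,-1)
back=lambda p,d: p-d*np.array([np.cos(Y),np.sin(Y),0])
L=(-.008,.0683); C=(-.004,-.0623)
for nm,(s,y),n0 in(("L",L,.001),("C",C,.0125)):
    g=rackpt(s,y,n0);u=rackpt(s,y,n0+.048);b=back(u,.085);r=b+[0,0,.15]
    for k,p in zip("gubr",(g,u,b,r)):
        q=inverse_kinematics(p,o);print(nm,k,p.round(3),None if q is None else np.round(q,2))
E
```

```text
L g [ 0.525 -0.171  0.081] [-0.58 -0.03  2.4   0.95  0.45  0.1 ]
L u [ 0.498 -0.173  0.121] [-0.63 -0.16  2.41  0.8   0.55  0.23]
L b [ 0.413 -0.18   0.121] [-0.82 -0.32  2.53  0.79  0.69  0.1 ]
L r [ 0.413 -0.18   0.271] [-0.82 -0.52  2.35  0.57  0.98  0.42]
C g [ 0.534 -0.301  0.093] [-0.81  0.1   2.22  0.91  0.6  -0.04]
C u [ 0.506 -0.303  0.132] [-0.86  0.01  2.23  0.82  0.69  0.03]
C b [ 0.421 -0.311  0.132] [-1.03 -0.09  2.33  0.81  0.79 -0.1 ]
C r [ 0.421 -0.311  0.282] [-1.03 -0.27  2.17  0.64  1.04  0.18]
```

```bash
cat >> h.py <<'E'
YR=np.radians(5.05); OR=tool(YR,A35,-1)
back=lambda p,d: p-d*np.array([np.cos(YR),np.sin(YR),0])
def st(tag=""):
    s=manip.state();print(tag,"t%.2f"%s["clock"],"w%.4f"%s["gripper_width"],"F",s["contact_force"].round(2),"g%.1f"%s["grasp_force"],s["tool_pos"].round(4),flush=True)
def pick(s,y,n0,opening,force):
    g=rackpt(s,y,n0);u=rackpt(s,y,n0+.048);b=back(u,.085);r=b+[0,0,.15]
    manip.move_pose(r,OR); manip.set_gripper(opening)
    manip.move_linear(b,rate=.25); manip.move_linear(u,rate=.15); st("over")
    manip.move_linear(g,rate=.06); st("at")
    manip.set_gripper(.0,force); st("grip")
    manip.move_linear(u,rate=.06); st("lift"); manip.move_linear(b,rate=.15); manip.move_linear(r,rate=.25); st("out")
E
python3 - <<'E'
from h import *
manip.move_pose([.42,.02,.32],tool(0,0,-1))
pick(-.008,.0683,.001,.088,25)
c=cap("scene");w=cap("wrist")
cv2.imwrite("pics/g1.png",cv2.resize(np.hstack([c["image"],w["image"]]),(800,300),interpolation=cv2.INTER_AREA))
E
```

```text
over t13.13 w0.0876 F [ 0.34  0.11 -0.68] g0.0 [ 0.4979 -0.1728  0.1209]
at t14.08 w0.0879 F [0.4  0.06 0.22] g0.0 [ 0.5255 -0.1707  0.0813]
grip t14.62 w0.0599 F [-1.62 -2.2   1.81] g25.0 [ 0.5258 -0.1712  0.0818]
lift t15.57 w0.0595 F [-0.33  0.24 -3.06] g25.0 [ 0.4979 -0.1728  0.1202]
out t17.03 w0.0596 F [-0.93 -0.12 -3.96] g25.0 [ 0.413  -0.1797  0.2687]
```

View pics/g1.png

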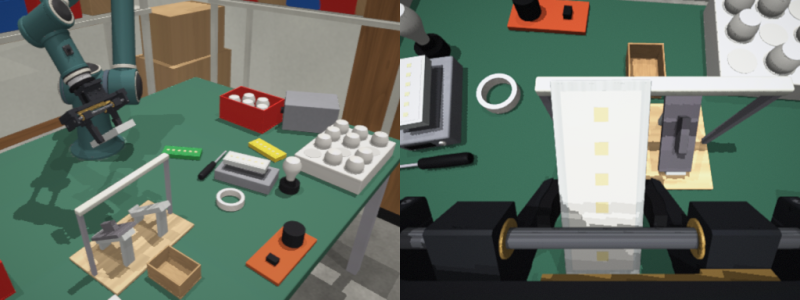

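The view shows the lamp gripped by its sides, held level across, and nothing else has moved. I check its pose in the hand, then carry it over and place it.

```bash
cat >> h.py <<'E'
def held():
    c=cap("wrist");P=cloud(c);s=manip.state()
    return (P-s["tool_pos"])@rotm(s["tcp_rot"]),c   # tool frame
E
python3 - <<'E'
from h import *
Q,c=held()
m=(abs(Q[...,1])<.045)&(Q[...,0]>.02)&(Q[...,0]<.12)&(abs(Q[...,2]+.017)<.012)
m=cv2.morphologyEx(m.astype(np.uint8),cv2.MORPH_OPEN,np.ones((5,5)))>0
q=Q[m];k=np.linalg.lstsq(np.c_[q[:,:2],np.ones(len(q))],q[:,2],rcond=None)[0]
print(len(q),"plane",k.round(4),"x end",np.percentile(q[:,0],99.5).round(4))
xs=np.arange(.03,.08,.005);E=np.array([[q[abs(q[:,0]-a)<.003,1].min(),q[abs(q[:,0]-a)<.003,1].max()] for a in xs])
print(E.round(4)); print("yaw deg",np.degrees(np.polyfit(xs,E.mean(1),1)[0]),E.mean())
T=tool(np.radians(16.4),0,-1)
for z in(.25,.12,.08): print(inverse_kinematics([.581,.214,z],T))
E
```

```text
15030 plane [ 0.0039 -0.0008 -0.0167] x end 0.0825
[[-0.0316  0.0281]
 [-0.0321  0.0281]
 [-0.0321  0.0278]
 [-0.0318  0.0282]
 [-0.0321  0.0279]
 [-0.0321  0.0279]
 [-0.0322  0.0278]
 [-0.0322  0.028 ]
 [-0.0325  0.028 ]
 [-0.0323  0.0276]]
yaw deg -0.5910605399574833 -0.002075297742200148
[ 3.12683889e-01  1.52588620e-01  1.71620282e+00 -4.44089210e-16
  1.27280122e+00  1.59724622e+00]
[ 3.12683889e-01  2.57478901e-01  1.84169264e+00 -4.44089210e-16
  1.04242111e+00  1.59724622e+00]
[ 3.12683889e-01  3.01181095e-01  1.86880776e+00 -4.44089210e-16
  9.71603803e-01  1.59724622e+00]
```

```bash
cat >> h.py <<'E'
def lower(p,zmin,dF=3.,step=.0007):
    "step down until the upward force grows by dF"
    manip.dwell(.15); f0=np.mean([manip.state()["contact_force"][2] for _ in range(3)]); z=p[2]
    while z>zmin:
        z-=step; manip.move_linear([p[0],p[1],z],rate=.02)
        f=manip.state()["contact_force"][2]
        if f-f0>dF: break
    st("lower z=%.4f f0=%.2f"%(z,f0)); return z
E
python3 - <<'E'
from h import *
yw=np.radians(15.85);T=tool(yw,0,-1)
p=np.array([.58875,.21625])-.0072*np.array([np.cos(yw),np.sin(yw)])
manip.move_pose([.42,.02,.32],tool(0.1,0,-1))
manip.move_pose([*p,.16],T); manip.move_linear([*p,.0835],rate=.08); st("hover")
z=lower([*p,.0835],.0765)
manip.set_gripper(.088); st("rel")
manip.move_linear([*p,.18],rate=.12)
manip.move_linear([*p,.25],rate=.2)
def sv(k):
    manip.dwell(.15); c=cap("wrist"); np.savez(k+".npz",P=cloud(c),im=c["image"]); return c["image"]
a=sv("p1"); manip.move_pose([*p,.25],tool(yw,0,1)); b=sv("p2"); st()
cv2.imwrite("pics/p.png",np.vstack([a[150:330,130:400],b[150:330,130:400]]).repeat(2,0).repeat(2,1)[:600*2])
for k in("p1","p2"):
    P=np.load(k+".npz")["P"]
    for nm,z0 in(("upper",.0965),):
        m=(np.linalg.norm(P[...,:2]-[.588,.2145],axis=-1)<.1)&(abs(P[...,2]-z0)<.006)
        m=cv2.morphologyEx(m.astype(np.uint8),cv2.MORPH_OPEN,np.ones((3,3)))>0
        q=P[m];k=np.linalg.lstsq(np.c_[q[:,:2],np.ones(len(q))],q[:,2],rcond=None)[0]
        print(nm,m.sum(),np.median(q[:,2]).round(4),k[:2].round(4),cv2.minAreaRect((q[:,:2]*1000).astype(np.float32)))
    m=(np.linalg.norm(P[...,:2]-[.588,.2145],axis=-1)<.1)&(abs(P[...,2]-.0745)<.0125)
    print("side pts",m.sum())
E
```

```text
hover t20.42 w0.0598 F [ 0.06  0.06 -2.77] g25.0 [0.5825 0.2145 0.0842]
lower z=0.0786 f0=-1.83 t22.32 w0.0594 F [-1.27 -1.54  2.11] g25.0 [0.582  0.2144 0.0791]
rel t22.90 w0.0880 F [ 0.62  0.14 -0.41] g0.0 [0.5818 0.2143 0.0785]
 t27.44 w0.0880 F [-0.13 -0.14  1.7 ] g0.0 [0.5818 0.2143 0.25  ]
upper 6839 0.0959 [0.0005 0.0007] ((589.95166015625, 217.77134704589844), (150.15985107421875, 60.126869201660156), 16.361522674560547)
side pts 0
upper 6408 0.0961 [0.0006 0.0003] ((588.9940795898438, 218.20648193359375), (150.34060668945312, 60.13850784301758), 16.367801666259766)
side pts 106
```

View pics/p.png

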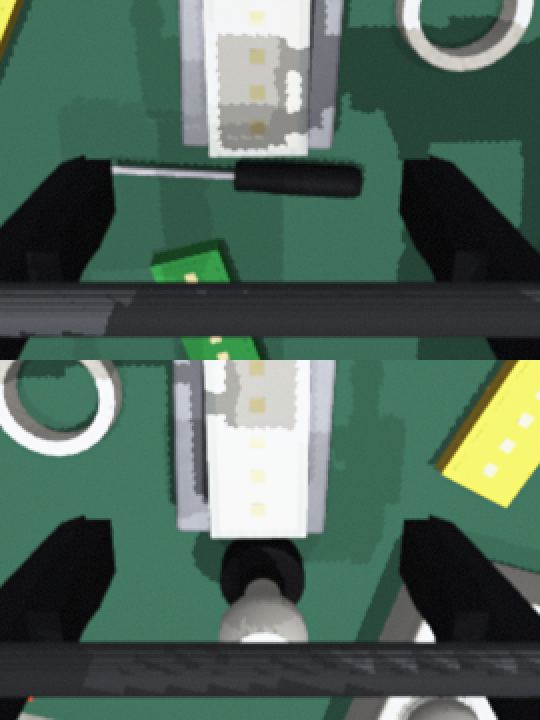

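Upper lamp sits about 1.2 mm along and 1.5 mm across off the lower one, as both flips show. I'll true up the two with a gentle common squeeze, then fetch the cover.

```bash
python3 - <<'E'
from h import *
yw=np.radians(15.85);T=tool(yw,0,-1); e=np.array([np.cos(yw),np.sin(yw)])
c=np.array([.58875,.21625])
manip.move_pose([*c,.2],T); manip.move_linear([*c,.072],rate=.12); st("down")
manip.set_gripper(0,8); st("sq"); manip.set_gripper(.088); manip.move_linear([*c,.11],rate=.08); manip.move_linear([*c,.25],rate=.25)
manip.dwell(.15); P=cloud(cap("wrist")); st()
m=(np.linalg.norm(P[...,:2]-c,axis=-1)<.1)&(abs(P[...,2]-.096)<.006)
m=cv2.morphologyEx(m.astype(np.uint8),cv2.MORPH_OPEN,np.ones((3,3)))>0
q=P[m]; print(m.sum(),np.median(q[:,2]).round(4),cv2.minAreaRect((q[:,:2]*1000).astype(np.float32)))
manip.move_pose([.40,-.05,.32],tool(0.,0,-1))
pick(-.004,-.0623,.0125,.05,25)
Q,c=held()
cv2.imwrite("pics/g2.png",c["image"]); np.save("Q.npy",Q)
for nm,z0,x0 in(("plate",-.0125+.0145,.045),("handle",-.021,-.02)):
    m=(abs(Q[...,1])<.045)&(Q[...,0]>x0)&(Q[...,0]<.12)&(abs(Q[...,2]-z0)<.006)
    m=cv2.morphologyEx(m.astype(np.uint8),cv2.MORPH_OPEN,np.ones((3,3)))>0
    q=Q[m]
    if len(q)<50: print(nm,len(q));continue
    k=np.linalg.lstsq(np.c_[q[:,:2],np.ones(len(q))],q[:,2],rcond=None)[0]
    print(nm,len(q),k.round(4),np.percentile(q,[.5,99.5],axis=0).round(4).tolist(),cv2.minAreaRect((q[:,:2]*1000).astype(np.float32)))
E
```

```text
down t31.31 w0.0883 F [-0.18  0.23  0.22] g0.0 [0.5896 0.2166 0.0731]
sq t31.84 w0.0601 F [-0.63 -3.02  2.98] g8.0 [0.5891 0.2159 0.0725]
 t33.96 w0.0877 F [ 0.73  0.11 -0.55] g0.0 [0.5874 0.2158 0.247 ]
6717 0.0959 ((590.1340942382812, 217.30908203125), (149.9645538330078, 60.0385856628418), 16.103038787841797)
over t38.51 w0.0502 F [0.11 0.4  0.11] g0.0 [ 0.5061 -0.3034  0.1328]
at t39.46 w0.0499 F [0.   0.32 0.31] g0.0 [ 0.5337 -0.301   0.0931]
grip t40.09 w0.0142 F [-0.27 -0.56  1.03] g25.0 [ 0.5336 -0.3013  0.0932]
lift t41.04 w0.0138 F [-0.53 -0.38 -0.97] g24.9 [ 0.506  -0.3033  0.1321]
out t42.51 w0.0135 F [-0.56  0.48 -1.63] g24.9 [ 0.4212 -0.3099  0.2805]
plate 6962 [ 0.0022 -0.0036  0.0024] [[0.0453, -0.031, 0.0009], [0.0798, 0.0281, 0.0045]] ((62.497772216796875, -1.4104537963867188), (60.26823043823242, 35.15567398071289), 89.59086608886719)
handle 3102 [ 0.0133 -0.0023 -0.0214] [[-0.0154, -0.0222, -0.0265], [0.0352, 0.0198, -0.0155]] ((9.528059005737305, -1.1234264373779297), (39.303550720214844, 49.20051193237305), 55.42295837402344)
```

View pics/g2.png

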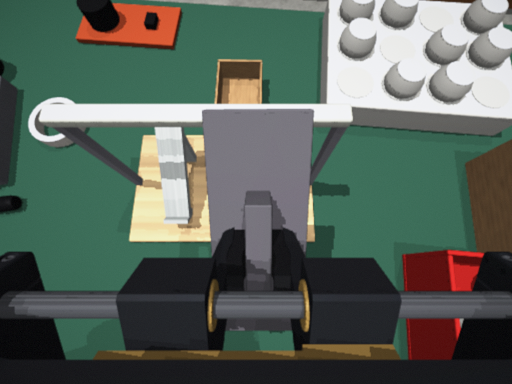

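The cover is held straight by its handle, with its far edge at rows ~110 and its sides at columns 205–312. Next I place it.

```bash
python3 - <<'E'
from h import *
yw=np.radians(15.7);T=tool(yw,0,-1); e=np.array([np.cos(yw),np.sin(yw)]);l=np.array([-e[1],e[0]])
p=np.array([.5890,.2173])-.0043*e-.0008*l
manip.move_pose([.40,.0,.34],tool(0.1,0,-1))
manip.move_pose([*p,.18],T); manip.move_linear([*p,.1125],rate=.07); st("hover")
z=lower([*p,.1125],.1055,2.5)
manip.set_gripper(.045); st("rel")
manip.move_linear([*p,.16],rate=.08); manip.move_linear([*p,.25],rate=.25)
manip.dwell(.15); c=cap("wrist");P=cloud(c); st()
for z0 in(.106,.130):
    m=(np.linalg.norm(P[...,:2]-p,axis=-1)<.1)&(abs(P[...,2]-z0)<.005)
    m=cv2.morphologyEx(m.astype(np.uint8),cv2.MORPH_OPEN,np.ones((3,3)))>0
    q=P[m]; print(m.sum(),np.median(q[:,2]).round(4),cv2.minAreaRect((q[:,:2]*1000).astype(np.float32)))
s=cap("scene")["image"][150:270,250:400]
cv2.imwrite("pics/c.png",np.hstack([cv2.resize(s,(375,300),interpolation=2),cv2.resize(c["image"],(400,300))]))
E
```

```text
hover t46.12 w0.0138 F [-0.09  0.56 -1.99] g24.9 [0.5856 0.2156 0.1131]
lower z=0.1076 f0=-1.78 t48.02 w0.0137 F [-1.21 -1.12  4.59] g25.0 [0.5853 0.2154 0.1083]
rel t48.64 w0.0448 F [-0.63  0.88 -0.79] g0.0 [0.585  0.2154 0.1075]
 t50.16 w0.0447 F [ 0.33  1.15 -0.59] g0.0 [0.5838 0.2149 0.2474]
6347 0.1056 ((590.0933837890625, 217.8948211669922), (149.335693359375, 60.105796813964844), 16.05408477783203)
794 0.1295 ((590.132080078125, 217.93649291992188), (59.764183044433594, 13.726139068603516), 15.733842849731445)
```

View pics/c.png

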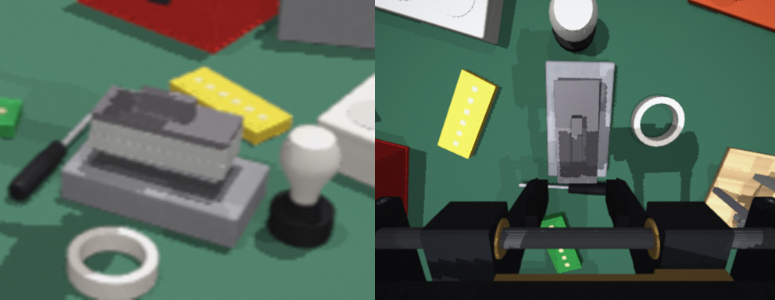

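The cover lies flush (within about 0.6 mm by the same view) and nothing else has shifted. Now I press.

```bash
python3 - <<'E'
from h import *
T=tool(np.radians(15.7),0,-1); p=np.array([.5908,.2172])
manip.set_gripper(0.,10); manip.move_pose([*p,.17],T); manip.move_linear([*p,.134],rate=.08); manip.dwell(.2); st("pre")
f0=manip.state()["contact_force"][2]; z=.134; log=[];z0=None
while z>.114:
    z-=.001; manip.move_linear([*p,z],rate=.025); s=manip.state(); f=s["contact_force"][2]-f0; log.append((round(s["tool_pos"][2],4),round(f,1)))
    if z0 is None and f>4: z0=s["tool_pos"][2]
    if f>32: break
manip.dwell(.3); st("pressed"); print(log,z0)
manip.move_linear([*p,.134],rate=.02); st("up"); manip.move_linear([*p,.20],rate=.12); manip.move_linear([*p,.25],rate=.25)
manip.dwell(.2); c=cap("wrist");P=cloud(c); st()
for z0 in(.106,.130):
    m=(np.linalg.norm(P[...,:2]-p,axis=-1)<.1)&(abs(P[...,2]-z0)<.005)
    m=cv2.morphologyEx(m.astype(np.uint8),cv2.MORPH_OPEN,np.ones((3,3)))>0
    q=P[m]; print(m.sum(),np.median(q[:,2]).round(4),cv2.minAreaRect((q[:,:2]*1000).astype(np.float32)))
s=cap("scene")["image"][150:270,250:400]
cv2.imwrite("pics/d.png",np.hstack([cv2.resize(s,(375,300),interpolation=2),cv2.resize(c["image"],(400,300))]))
E
```

```text
pre t52.18 w0.0006 F [-0.43 -0.03 -0.16] g0.0 [0.5912 0.2173 0.1346]
pressed t57.48 w0.0005 F [-14.12  -4.32  30.84] g15.7 [0.5914 0.2174 0.1203]
[(np.float64(0.1331), np.float64(0.0)), (np.float64(0.1319), np.float64(0.2)), (np.float64(0.1309), np.float64(0.6)), (np.float64(0.1305), np.float64(3.1)), (np.float64(0.1296), np.float64(4.5)), (np.float64(0.1285), np.float64(5.8)), (np.float64(0.1276), np.float64(6.6)), (np.float64(0.1267), np.float64(7.1)), (np.float64(0.1258), np.float64(6.9)), (np.float64(0.1249), np.float64(7.7)), (np.float64(0.124), np.float64(8.5)), (np.float64(0.1232), np.float64(8.7)), (np.float64(0.1223), np.float64(9.2)), (np.float64(0.1214), np.float64(9.7)), (np.float64(0.1205), np.float64(11.0)), (np.float64(0.1204), np.float64(14.2)), (np.float64(0.1204), np.float64(18.5)), (np.float64(0.1203), np.float64(23.8)), (np.float64(0.1203), np.float64(27.3)), (np.float64(0.1202), np.float64(31.4))] 0.12957609806948922
up t58.63 w0.0005 F [ 0.86 -0.07  0.55] g0.0 [0.5905 0.2171 0.1334]
 t59.93 w0.0004 F [-0.3  -0.08 -0.22] g0.0 [0.5898 0.2169 0.2479]
5727 0.1057 ((595.1425170898438, 219.36135864257812), (139.21409606933594, 59.997886657714844), 15.981377601623535)
766 0.1296 ((590.4163208007812, 218.24876403808594), (59.21449661254883, 13.567975044250488), 16.083030700683594)
```

View pics/d.png

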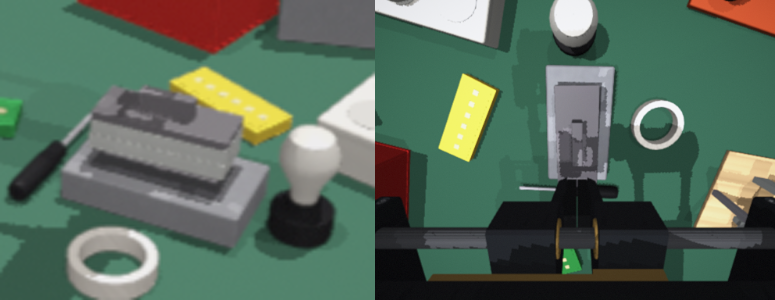

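The plate travelled 10 mm to a hard stop and came back up. The pile is still square in the view: the cover's handle moved only 0.3 mm. The fingers are clear.

```bash
python3 -c "
from h import *
print(order.close_job())"
```

```text
the job is handed in; nothing more can be done
None
```

The job is handed in at about 60 s: lamp and cover are stacked to within about 1 mm, the pile was pressed 10 mm to the stop and came back up still square, and no bystander was seen to move.

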